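# Reseat a row of plug-in relays and lock them in

## Task

These plug-in relays have worked loose in transit: run a fingertip gently along the tops of the row from the left end to the right end, touching all five one after the other, and push each one down fully home in its socket before going on to the next. Then push the hinged retaining bar, which is leaning back behind them, over and down flat onto the relay tops so that they cannot work loose again. Do not pull any relay up or ram it, do not bring the bar down before all are home, and leave the things lying around where they are.

Things in the scene. Friction and masses are not known exactly. Their poses are not given: they have to be found in the camera images.
- relay_panel: Fixed grey plate on the bench, 124 x 262 mm, top 12 mm up, carrying five grey relay sockets in a row and a hinged retaining bar. Origin: centre of its underside, below relay 3. x: level, across the row, away from the robot, towards the bar's hinge; y: along the row to its left end; z up. Relays 1 to 5 at x = 0, y = +66, +33, 0, -33, -66 mm. Sockets' front and rear ledges reach x = -33 and +33 mm.
- relay_1_top (a point): Centre of the flat top of relay 1 (left end of the row, seen from the robot): a box with milky clear cover, black base and paper label on top, 22 mm along the row, 30 mm across it, 30 mm tall, 11 mm from its neighbours. Its top is 72 mm above the bench when home. It slides straight up and down.
- relay_1 (a joint): How far relay 1 stands up out of its socket, m: 0 = fully home; starts between 0 and 0.008. Friction holds it where it is; about 5 N on its top pushes it down to a hard stop at 0.
- relay_2_top (a point): Centre of the flat top of relay 2 (second from left of the row, seen from the robot): a box with milky clear cover, black base and paper label on top, 22 mm along the row, 30 mm across it, 30 mm tall, 11 mm from its neighbours. Its top is 72 mm above the bench when home. It slides straight up and down.
- relay_2 (a joint): How far relay 2 stands up out of its socket, m: 0 = fully home; starts between 0 and 0.008. Friction holds it where it is; about 5 N on its top pushes it down to a hard stop at 0.
- relay_3_top (a point): Centre of the flat top of relay 3 (middle of the row, seen from the robot): a box with milky clear cover, black base and paper label on top, 22 mm along the row, 30 mm across it, 30 mm tall, 11 mm from its neighbours. Its top is 72 mm above the bench when home. It slides straight up and down.
- relay_3 (a joint): How far relay 3 stands up out of its socket, m: 0 = fully home; starts between 0 and 0.008. Friction holds it where it is; about 5 N on its top pushes it down to a hard stop at 0.
- relay_4_top (a point): Centre of the flat top of relay 4 (second from right of the row, seen from the robot): a box with milky clear cover, black base and paper label on top, 22 mm along the row, 30 mm across it, 30 mm tall, 11 mm from its neighbours. Its top is 72 mm above the bench when home. It slides straight up and down.
- relay_4 (a joint): How far relay 4 stands up out of its socket, m: 0 = fully home; starts between 0 and 0.008. Friction holds it where it is; about 5 N on its top pushes it down to a hard stop at 0.
- relay_5_top (a point): Centre of the flat top of relay 5 (right end of the row, seen from the robot): a box with milky clear cover, black base and paper label on top, 22 mm along the row, 30 mm across it, 30 mm tall, 11 mm from its neighbours. Its top is 72 mm above the bench when home. It slides straight up and down.
- relay_5 (a joint): How far relay 5 stands up out of its socket, m: 0 = fully home; starts between 0 and 0.008. Friction holds it where it is; about 5 N on its top pushes it down to a hard stop at 0.
- retaining_bar (a joint): Angle of the retaining bar, rad: 0 = down, lying level over the tops of all five relays (hard stop); about pi/2 = upright; starts at 1.75 to 2.05, leaning back away from the relays. A stiff hinge (0.035 N m, so 1 to 3 N at the cross bar) keeps it at any angle.
- bar_mid (a point): Middle of the retaining bar's cross bar: a black rubber sleeve 8 mm thick and 168 mm long parallel to the row, carried by two 36 mm steel arms that stand 194 mm apart, outside the row's ends. When down its axis is 76.5 mm above the bench, right over the middle of the relay tops.
- bar_hinge (a point): Point on the retaining bar's hinge axis, half-way along it: 36 mm behind (plate's +x) the middle relay's centre and 76.5 mm above the bench; the axis runs parallel to the row.
- spare_relay: Loose spare relay lying on its side in front of the plate's left end, not to be disturbed. 30 x 22 x 22 mm plus brass pins. Origin: under its black base.
- small_jar: Amber sample jar with black lid, 21 mm wide, 32 mm tall, standing on the right front corner of the plate, not to be disturbed. Origin: centre of its underside.
- screwdriver_teal: Small teal screwdriver, 162 mm long, 18 mm high, lying in front of the plate, not to be disturbed. Origin: its middle, on the bench.
- tape_roll: Roll of cream masking tape, 52 mm wide, 24 mm high, lying left of the plate, not to be disturbed. Origin: centre of its underside.
- heat_sink: Finned aluminium heat sink, 32 x 32 x 20 mm, lying right of the plate, not to be disturbed. Origin: centre of its underside.

How it is judged:
By the outcome, as a careful person would: the job done as asked, in the order asked, and still so for the second after the job is handed in, with the robot touching nothing.
It also fails if it takes over 54 s, if anything falls off the work surface, if the arm or the gripper's body presses on something with over 40 N, if the wrist force passes 120 N, or if a joint passes its speed limit or range.

## Robot

A 6-joint arm with a two-finger parallel gripper is mounted at the origin on a cart in front of the work surface, level with it; the furniture and walls round the work are solid. World frame = base frame: x ahead of the robot, y to its left, z up, the work surface at z = 0. Lengths are in m, angles in rad, forces in N, time in s.
With the tool pointing down it reaches from about 0.35 to 0.95 m from the base axis. Payload 17.4 kg.
Tool frame: the origin (TCP) lies at the very end of the fingers, on their centre line; the grasp point (between the pads) lies 19 mm behind it; z points along the fingers, y is the line along which they close (so a half turn about z gives the same grasp; the last joint's range is limited). The gripper opens to 93 mm and grips with 3 to 60 N. Pads are 15 mm wide; open, the fingers measure 128 mm over their backs; the gripper's body (75 mm by 188 mm) begins 65 mm behind the grasp point.
Start: joints at [-1.365, 0.116, 1.442, -0, 1.584, -0.038], TCP at [0.163, -0.655, 0.188] pointing down, gripper open.
Joint ranges: [-2.83, 2.83], [-0.83, 2.19], [0.07, 2.5], [-1.14, 4.28], [0.01, 3], [-2.97, 2.97]. Speed limits (rad/s): [1.89, 1.89, 2.22, 3.14, 3.14, 3.14].

## Interface

Orientations are given as a unit quaternion [w, x, y, z].
In Python, from bench import sense, capture, finish_job, spot_in, silhouettes gives the robot as it stands.
- The arm moves only by the shell command python3 -m jog 'ROWS' [FORCE]. ROWS is JSON, a list of rows, each an object of numbers: "claw": the opening, from -1 (shut) to 1 (fully open), so that 0 is half open; "x", "y", "z": the shift along the tool's x, y, z in cm; "rx", "ry", "rz": the turn, a rotation vector about the tool's x, y, z in degrees. A call has 1 to 5 rows; each row is the pose to reach, as a shift and turn from the pose commanded when the call began, along the tool's axes at that moment; what a row does not reach only later rows make up. A row lasts 1/12 s, in which the tool goes at most 41.7 mm and 7.16 degrees, less where a joint would pass 70% of its speed; a pose out of reach is approached as far as the arm can. A call with a gripper value outside its range is refused whole. The fingers move at their own pace and stop on an object; FORCE is the grip in N (left out, the last holds). Time passes only in rows, so rows that repeat a pose let the fingers close. It gives the time, the measured TCP pose, the force, the opening and the grip force at its end, in the units of the state.
- sense(): the state, without advancing time (a new reading comes with each control period).
- capture(name): name is "scene" or "top" or "wrist"; returns a dict with "image" (420x560x3 uint8, red, green, blue), "K" (3x3 intrinsics, pixels), "rvec" (rotation vector, rad) and "tvec" (3), from world to camera coordinates, as OpenCV has them. Camera axes: x right, y down, z forward; pixel columns grow to the right and rows downward; lengths in m; the calibration is good to about 2 mm. The wrist camera is an equidistant fisheye: a pixel r from the principal point sees the ray r / f radians off the axis. A picture is of the moment at which its call begins. There is no depth.
- finish_job(): hands the job in; it is judged then, once.
Trained networks look in the newest picture that a camera, given by its name, has taken for a name from the list of things; names that differ only in an ending like _2 or _b are one class to them, and where a whole thing is asked for, a point or a joint stands for the part that bears it (a point fixed in the world has none). Each returns a list of dicts, best first, with "score" (0 to 1); they miss things now and then, are a little off and sometimes report something else, mostly with a low value. They report only what shows in the picture. A call takes as long as a camera call.
- spot_in(camera, thing): "location" ([x, y, z] in m, in world coordinates, good to about 4 mm: the middle of the surface that is visible of it).
- silhouettes(camera, thing): "mask" (420x560 bool, what is visible of it).
The state is a dict: "clock": time; "joint_positions": joint angles; "qd": joint speeds; "effort": joint torques, N m; "tool_pos": TCP position; "tool_rot": TCP orientation; "force": force on the tool from outside, world axes, zero at the start; "ft_torque": the same for the moment, N m; "grip_width": finger opening in m; "finger_force": force on a finger pad.
Only numpy, scipy, OpenCV 4.12 (cv2) and the standard library are available. Lean on these libraries where they do the work, as an engineer would, in place of code of your own. Each camera call takes 0.05 s, during which the arm holds its last target. There are 200 camera calls.

## Working session

There is one attempt and no reset: what is moved stays moved. The work goes in short steps, Python scripts to look and compute and a shell command to move; the robot and the scene stay as the last step left them, time stands still between calls to the robot, and variables do not carry over. Pictures are saved under pics/ and viewed, at most 10 in all, crops included, and the job is handed in when it is done.

```bash
mkdir -p pics
cat > h.py <<'E'
import numpy as np, cv2
from bench import *
def save(c,n):
    d=capture(c); cv2.imwrite(f'pics/{n}.png',d['image'][:,:,::-1]); return d
def proj(d,P):
    return cv2.projectPoints(np.float64(P).reshape(-1,3),d['rvec'],d['tvec'],d['K'],None)[0].reshape(-1,2)
def ray(d,uv,z):
    R=cv2.Rodrigues(d['rvec'])[0]; t=np.ravel(d['tvec']); c=-R.T@t
    v=R.T@np.linalg.inv(d['K'])@np.array([uv[0],uv[1],1.]); return c+v*(z-c[2])/v[2]
E
python3 - <<'E'
from h import *
np.set_printoptions(precision=4,suppress=True)
for c in('scene','top'):
    d=save(c,c+'0'); print(c)
    for n in('relay_1_top','relay_panel','bar_mid','spare_relay','small_jar','screwdriver_teal','tape_roll','heat_sink'):
        for r in spot_in(c,n)[:6]: print(n,round(r['score'],2),np.array(r['location']))
print(sense())
E
```

```text
scene
relay_1_top 0.58 [ 0.4583 -0.276   0.0641]
relay_panel 0.55 [ 0.4596 -0.3461  0.0283]
relay_panel 0.41 [ 0.4586 -0.2759  0.066 ]
relay_panel 0.41 [ 0.4741 -0.3708  0.0715]
bar_mid 0.79 [ 0.5218 -0.3282  0.1092]
spare_relay 0.7 [ 0.3704 -0.2603  0.0179]
spare_relay 0.66 [ 0.46   -0.2727  0.0596]
spare_relay 0.32 [ 0.4519 -0.4495  0.0313]
small_jar 0.55 [ 0.4466 -0.4484  0.0314]
small_jar 0.34 [ 0.4659 -0.3364  0.0601]
small_jar 0.33 [ 0.4724 -0.3756  0.0726]
screwdriver_teal 0.72 [ 0.4761 -0.4026  0.0655]
screwdriver_teal 0.7 [ 0.3885 -0.3487  0.014 ]
tape_roll 0.78 [0.4468 0.0463 0.015 ]
tape_roll 0.71 [ 0.4702 -0.3335  0.0645]
heat_sink 0.58 [ 0.5022 -0.524   0.0187]
top
relay_1_top 0.54 [ 0.4692 -0.2667  0.0769]
relay_1_top 0.45 [ 0.525  -0.3285  0.1135]
relay_1_top 0.21 [ 0.3926 -0.3488  0.0177]
relay_panel 0.93 [ 0.4769 -0.324   0.0182]
bar_mid 0.58 [ 0.524  -0.3271  0.1122]
spare_relay 0.53 [ 0.378  -0.2565  0.0225]
small_jar 0.57 [ 0.4634 -0.4445  0.0458]
screwdriver_teal 0.7 [ 0.3944 -0.3469  0.0158]
tape_roll 0.96 [0.4558 0.0515 0.0284]
tape_roll 0.48 [ 0.492  -0.3986  0.0786]
heat_sink 0.52 [ 0.5093 -0.5149  0.0113]
{'clock': 0.9, 'joint_positions': array([-1.3648,  0.116 ,  1.4416,  0.    ,  1.584 , -0.0378]), 'qd': array([ 0.    ,  0.0011, -0.0006, -0.    , -0.0005,  0.002 ]), 'effort': array([ -0.0001, -72.1   , -62.2765,   0.0779,   0.0182,  -0.    ]), 'tool_pos': array([ 0.1629, -0.6551,  0.1883]), 'tool_rot': array([0.    , 0.9926, 0.1216, 0.    ]), 'force': array([-0.1081,  0.4036, -0.4298]), 'ft_torque': array([-0.0107,  0.0232, -0.0362]), 'finger_force': 0.0, 'grip_width': 0.0925504747254086}
```

View pics/top0.png

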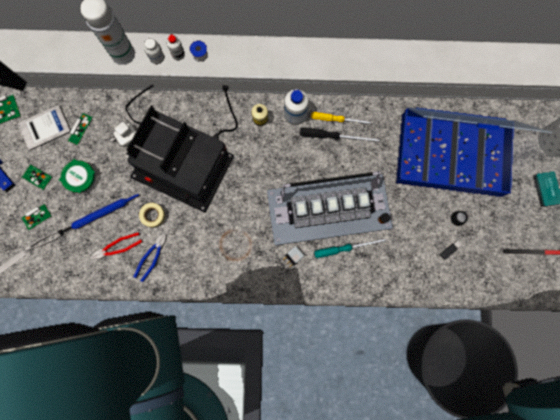

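View pics/scene0.png

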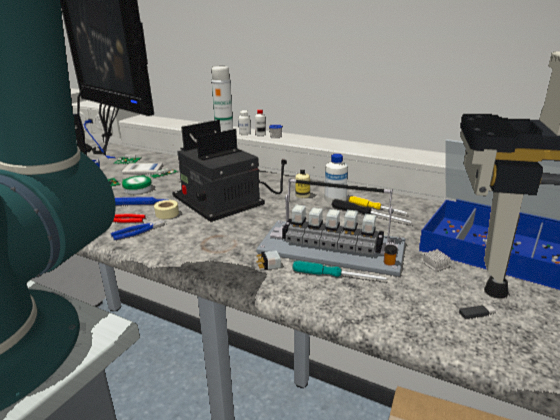

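The top view shows the row at about (301,209) to (362,200), the bar behind it, the jar at (385,218), the spare relay at (295,256) and the screwdriver at (335,250). The row is turned slightly. Next I'll measure the labels.

Run:
```python
from h import *
np.set_printoptions(precision=4,suppress=True)
d=capture('top'); im=d['image']; g=im.min(axis=2)
y0,y1,x0,x1=185,225,285,375
m=np.zeros_like(g); m[y0:y1,x0:x1]=(g[y0:y1,x0:x1]>150)
n,l,s,c=cv2.connectedComponentsWithStats(m)
for i in range(1,n):
    if s[i,4]>15: print(s[i],c[i],ray(d,c[i],.076))
R=cv2.Rodrigues(d['rvec'])[0]; print('cam',-R.T@np.ravel(d['tvec']),d['K'][0,0])
ms=silhouettes('top','relay_panel')[0]['mask'].astype(np.uint8)
(cx,cy),wh,a=cv2.minAreaRect(cv2.findNonZero(ms)); b=cv2.boxPoints(((cx,cy),wh,a)); print(wh,a)
for p in b: print(p,ray(d,p,.012))
cr=cv2.resize(im[170:270,255:400],None,fx=5,fy=5,interpolation=cv2.INTER_CUBIC); cv2.imwrite('pics/crop.png',cr[:,:,::-1])
d=capture('wrist'); cv2.imwrite('pics/w0.png',d['image'][:,:,::-1])
```

```text
[359 193  10  13 106] [363.6792 199.0377] [ 0.4922 -0.3988  0.076 ]
[344 195  10  13 105] [348.2476 200.8476] [ 0.4875 -0.3668  0.076 ]
[328 197  10  14 106] [332.3019 203.283 ] [ 0.4815 -0.3339  0.076 ]
[312 199  10  14 108] [316.4815 205.6389] [ 0.4757 -0.3013  0.076 ]
[296 201  10  14 109] [300.7523 207.6972] [ 0.4706 -0.2689  0.076 ]
[285 207   3  15  35] [285.7429 214.9714] [ 0.4546 -0.2384  0.076 ]
cam [ 0.2998 -0.2229  1.0444] 477.6411163286406
(61.09402847290039, 119.78388977050781) 81.8698959350586
[264.98 185.86] [ 0.5288 -0.192   0.012 ]
[383.56 168.92] [ 0.5746 -0.4554  0.012 ]
[392.2 229.4] [ 0.4391 -0.4722  0.012 ]
[273.62 246.34] [ 0.3956 -0.2147  0.012 ]
```

View pics/crop.png

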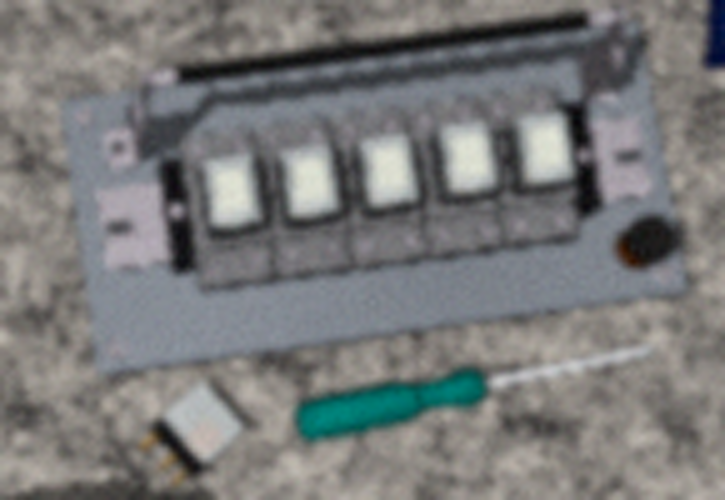

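The label centres are 33 mm apart and the row runs at about 9.4°, matching the given sizes. I'll travel over relay 1 with the fingers shut and their closing line across the row.

```bash
cat > go.py <<'E'
import sys
from h import *
from scipy.spatial.transform import Rotation as Ro
# usage: go.py px py z : panel coords (m) of target TCP; prints shift in tool axes (cm) and turn
A=np.radians(9.4); C=np.array([.4815,-.3339]); X=np.array([np.cos(A),np.sin(A)]); Y=np.array([-np.sin(A),np.cos(A)])
s=sense(); w,x,y,z=s['tool_rot']; R=Ro.from_quat([x,y,z,w]).as_matrix()
T=np.array([*Y*-1,0]),np.array([*X,0])
Rt=np.array([-Y[0]*-1,-Y[1]*-1,0]); Rt=np.column_stack([[*Y,0],[*X,0],[0,0,-1]])
p=s['tool_pos']; print('t',s['clock'],'panel',np.round([(p[:2]-C)@X,(p[:2]-C)@Y,p[2]],4),'F',np.round(s['force'],1))
if len(sys.argv)>3:
    px,py,pz=map(float,sys.argv[1:4]); g=np.array([*(C+px*X+py*Y),pz])
    print('shift cm',np.round(R.T@(g-p)*100,2),'turn',np.round(np.degrees(Ro.from_matrix(R.T@Rt).as_rotvec()),1))
E
python3 -m jog '[{"x":4,"y":-3,"rz":-7,"claw":-1},{"x":8,"y":-6,"rz":-14,"claw":-1},{"x":11,"y":-9,"rz":-21,"claw":-1},{"x":14,"y":-11,"rz":-28,"claw":-1},{"x":16,"y":-12,"rz":-35,"claw":-1}]' 10; python3 go.py 0 .066 .12
```

```text
t 1.05 panel [-0.3667 -0.2648  0.1883] F [-0.3 -0.4  1. ]
shift cm [ 39.19 -30.05   6.83] turn [  0.    0.  -85.4]schema error: expected keys claw, x, y, z, rx, ry, rz
```

```bash
python3 -m jog '[{"x":4,"y":-3,"z":0,"rx":0,"ry":0,"rz":-7,"claw":-1},{"x":8,"y":-6,"z":0,"rx":0,"ry":0,"rz":-14,"claw":-1},{"x":11,"y":-9,"z":0,"rx":0,"ry":0,"rz":-21,"claw":-1},{"x":14,"y":-11,"z":0,"rx":0,"ry":0,"rz":-28,"claw":-1},{"x":16,"y":-12,"z":0,"rx":0,"ry":0,"rz":-35,"claw":-1}]' 10; python3 go.py 0 .066 .12
```

```text
clock: 1.47
tool_pos: [0.2901, -0.4977, 0.1886]
tool_rot: [0.0, 0.909, 0.417, 0.0]
force: [0.1, -0.4, 0.6]
grip_width: 0.0638
finger_force: 0.0
t 1.4667 panel [-0.2156 -0.1304  0.1886] F [ 0.1 -0.4  0.6]
shift cm [29.13 -1.24  6.86] turn [  0.    0.  -50.1]
```

```bash
python3 -m jog '[{"x":4,"y":0,"z":0,"rx":0,"ry":0,"rz":-7,"claw":-1},{"x":8,"y":0,"z":0,"rx":0,"ry":0,"rz":-14,"claw":-1},{"x":12,"y":-0.5,"z":0,"rx":0,"ry":0,"rz":-21,"claw":-1},{"x":16,"y":-1,"z":0,"rx":0,"ry":0,"rz":-28,"claw":-1},{"x":20,"y":-1,"z":0,"rx":0,"ry":0,"rz":-35,"claw":-1}]'; python3 go.py 0 .066 .12
```

```text
clock: 1.88
tool_pos: [0.4135, -0.3406, 0.1886]
tool_rot: [0.0, 0.741, 0.671, 0.0]
force: [-0.2, -0.4, 0.0]
grip_width: 0.031
finger_force: 0.0
t 1.8833 panel [-0.0682  0.0045  0.1886] F [-0.2 -0.4  0. ]
shift cm [7.72 4.98 6.86] turn [  0.    0.  -15.1]
```

```bash
python3 -m jog '[{"x":4,"y":2.5,"z":0,"rx":0,"ry":0,"rz":-7,"claw":-1},{"x":7.7,"y":5,"z":2,"rx":0,"ry":0,"rz":-14,"claw":-1},{"x":7.7,"y":5,"z":4,"rx":0,"ry":0,"rz":-15.1,"claw":-1},{"x":7.7,"y":5,"z":6.8,"rx":0,"ry":0,"rz":-15.1,"claw":-1},{"x":7.7,"y":5,"z":6.8,"rx":0,"ry":0,"rz":-15.1,"claw":-1}]'; python3 go.py 0 .066 .09
python3 - <<'E'
from h import *
d=capture('wrist'); cv2.imwrite('pics/w1.png',d['image'][:,:,::-1])
np.set_printoptions(precision=4,suppress=True)
for n in('relay_1_top','bar_mid'):
    for r in spot_in('wrist',n)[:6]: print(n,r['score'],np.array(r['location']))
d=capture('scene'); cv2.imwrite('pics/s1.png',cv2.resize(d['image'][150:290,220:420],None,fx=4,fy=4,interpolation=cv2.INTER_CUBIC)[:,:,::-1])
E
```

```text
clock: 2.3
tool_pos: [0.4696, -0.2692, 0.1152]
tool_rot: [-0.003, 0.648, 0.761, -0.0]
force: [-0.3, 0.8, -1.0]
grip_width: 0.0009
finger_force: 0.0
t 2.3 panel [-0.0012  0.0658  0.1152] F [-0.3  0.8 -1. ]
shift cm [0.01 0.13 2.52] turn [-0.3 -0.2 -0.2]
relay_1_top 0.77 [ 0.471  -0.2638  0.0754]
bar_mid 0.75 [ 0.5154 -0.2551  0.1142]
```

View pics/w1.png

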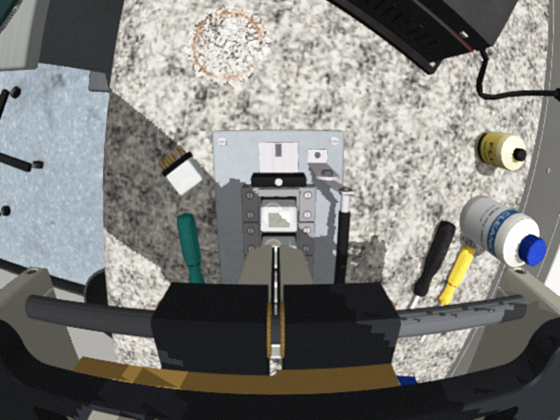

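View pics/s1.png

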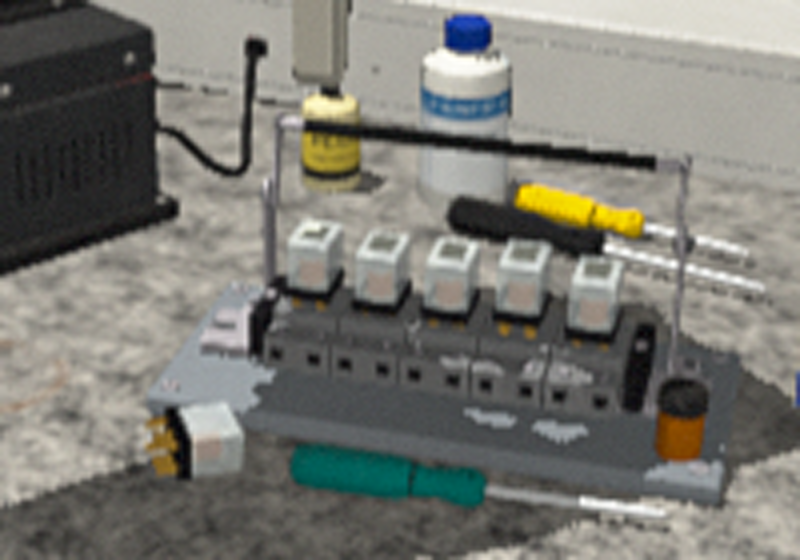

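The wrist view has relay 1 at (278,216), in line with the fingertip. The scene crop shows the finger at (320,50), above the row's left end, and all five relays raised with their pins showing.

```bash
python3 go.py 0 .066 .085
```

```text
t 2.5 panel [-0.0002  0.0627  0.1222] F [ 0.2 -0.7  1.2]
shift cm [0.33 0.01 3.72] turn [ 0.1  0.1 -0.4]
```

```bash
python3 -m jog '[{"x":0.1,"y":0,"z":0.8,"rx":0,"ry":0,"rz":0,"claw":-1},{"x":0.1,"y":0,"z":1.7,"rx":0,"ry":0,"rz":0,"claw":-1},{"x":0.1,"y":0,"z":2.6,"rx":0,"ry":0,"rz":0,"claw":-1},{"x":0.1,"y":0,"z":3.2,"rx":0,"ry":0,"rz":0,"claw":-1},{"x":0.1,"y":0,"z":3.4,"rx":0,"ry":0,"rz":0,"claw":-1}]';python3 -m jog '[{"x":0,"y":0,"z":0,"rx":0,"ry":0,"rz":0,"claw":-1},{"x":0,"y":0,"z":0,"rx":0,"ry":0,"rz":0,"claw":-1},{"x":0,"y":0,"z":0,"rx":0,"ry":0,"rz":0,"claw":-1}]'; python3 go.py 0 .066 .072
```

```text
clock: 2.92
tool_pos: [0.47, -0.27, 0.0847]
tool_rot: [-0.001, 0.649, 0.761, -0.0]
force: [0.2, 0.2, -0.4]
grip_width: 0.0003
finger_force: 0.0
clock: 3.17
tool_pos: [0.4708, -0.2703, 0.0866]
tool_rot: [0.0, 0.649, 0.761, 0.0]
force: [-0.5, 0.4, -0.9]
grip_width: 0.0008
finger_force: 0.0
t 3.1667 panel [-0.0002  0.0645  0.0866] F [-0.5  0.4 -0.9]
shift cm [0.16 0.01 1.46] turn [ 0.   0.  -0.3]
```

```bash
python3 -m jog '[{"x":0.1,"y":0,"z":0.3,"rx":0,"ry":0,"rz":0,"claw":-1},{"x":0.1,"y":0,"z":0.6,"rx":0,"ry":0,"rz":0,"claw":-1},{"x":0.1,"y":0,"z":0.8,"rx":0,"ry":0,"rz":0,"claw":-1},{"x":0.1,"y":0,"z":1.0,"rx":0,"ry":0,"rz":0,"claw":-1},{"x":0.1,"y":0,"z":1.0,"rx":0,"ry":0,"rz":0,"claw":-1}]'; python3 -m jog '[{"x":0,"y":0,"z":0.1,"rx":0,"ry":0,"rz":0,"claw":-1},{"x":0,"y":0,"z":0.2,"rx":0,"ry":0,"rz":0,"claw":-1},{"x":0,"y":0,"z":0.3,"rx":0,"ry":0,"rz":0,"claw":-1},{"x":0,"y":0,"z":0.3,"rx":0,"ry":0,"rz":0,"claw":-1}]'
```

```text
clock: 3.58
tool_pos: [0.4703, -0.2691, 0.0757]
tool_rot: [-0.0, 0.649, 0.761, -0.0]
force: [0.7, 0.2, -0.3]
grip_width: 0.0007
finger_force: 0.0
clock: 3.92
tool_pos: [0.4704, -0.2692, 0.0731]
tool_rot: [-0.0, 0.649, 0.761, -0.0]
force: [-0.3, 0.5, 0.7]
grip_width: 0.0006
finger_force: 0.0
```

```bash
python3 -m jog '[{"x":0,"y":0,"z":0.05,"rx":0,"ry":0,"rz":0,"claw":-1},{"x":0,"y":0,"z":0.1,"rx":0,"ry":0,"rz":0,"claw":-1},{"x":0,"y":0,"z":0.1,"rx":0,"ry":0,"rz":0,"claw":-1}]'
python3 - <<'E'
from h import *
d=capture('scene'); cv2.imwrite('pics/s2.png',cv2.resize(d['image'][160:260,260:400],None,fx=5,fy=5,interpolation=cv2.INTER_CUBIC)[:,:,::-1])
E
```

```text
clock: 4.17
tool_pos: [0.4705, -0.2692, 0.0722]
tool_rot: [0.0, 0.649, 0.761, 0.0]
force: [-0.5, -0.3, -0.2]
grip_width: 0.0003
finger_force: 0.0
```

View pics/s2.png

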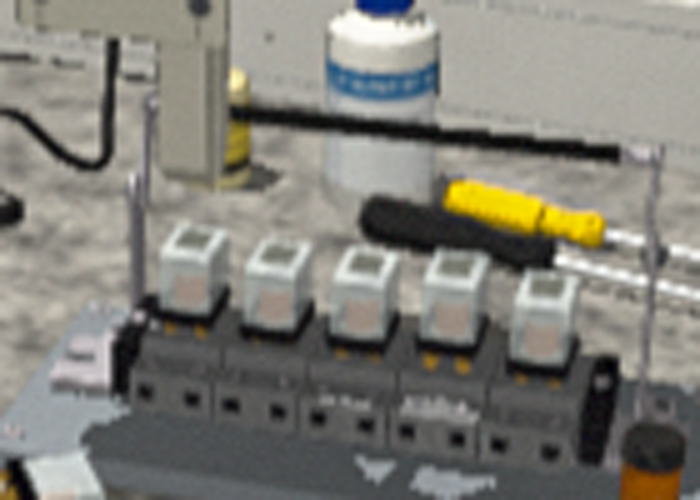

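The finger's lower end shows at crop (195,185), and relay 1's top is at (200,240), so something doesn't line up. I'll check the projection.

Run:
```python
from h import *
np.set_printoptions(precision=4,suppress=True)
d=capture('scene'); s=sense(); print(s['tool_pos'],s['force'])
R=cv2.Rodrigues(d['rvec'])[0]; print('cam',-R.T@np.ravel(d['tvec']))
P=[s['tool_pos'],[.4706,-.2689,.074],[.4922,-.3988,.074],[.528,-.326,.111]]
print((proj(d,P)-[260,160])*5)
d=save('top','t2'); print(proj(d,P))
cv2.imwrite('pics/t2.png',cv2.resize(d['image'][150:260,255:400],None,fx=5,fy=5,interpolation=cv2.INTER_CUBIC)[:,:,::-1])
```

```text
[ 0.4705 -0.2692  0.0723] [-0.1888  0.1423  0.753 ]
cam [-0.2082 -0.5931  0.4284]
[[194.3014 247.2487]
 [193.6175 242.8123]
 [546.2885 287.7106]
 [395.4795 124.9432]]
[[300.8206 208.0548]
 [300.6961 207.8534]
 [363.5074 199.2097]
 [330.4993 177.293 ]]
```

View pics/t2.png

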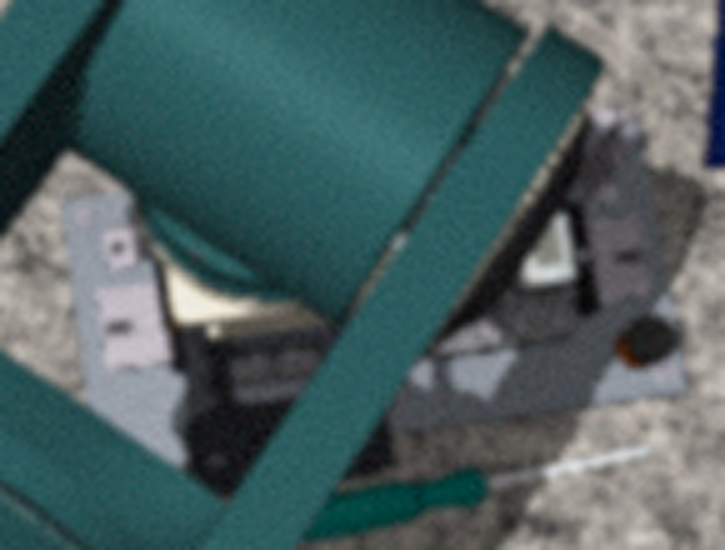

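The projected TCP lands on relay 1's top, but the finger's visible end is about 20 mm higher and there is no contact force. I'll check with the wrist camera.

Run:
```python
from h import *
np.set_printoptions(precision=4,suppress=True)
d=capture('wrist'); s=sense()
def pf(P):
    return cv2.fisheye.projectPoints(np.float64(P).reshape(-1,1,3),np.float64(d['rvec']).reshape(3,1),np.float64(d['tvec']).reshape(3,1),d['K'],np.zeros(4))[0].reshape(-1,2)
t=s['tool_pos']
R=cv2.Rodrigues(d['rvec'])[0]; print('cam',-R.T@np.ravel(d['tvec']),'axis',R[2])
print(pf([t,t+[0,0,.02],t+[0,0,.04],t+[0,0,.06],[.4706,-.2689,.076],[.4757,-.3013,.076]]))
cv2.imwrite('pics/w2.png',cv2.resize(d['image'][120:400,140:420],None,fx=2.14,fy=2.14,interpolation=cv2.INTER_CUBIC)[:,:,::-1])
```

```text
cam [ 0.4573 -0.1894  0.2691] axis [ 0.0458 -0.2862 -0.9571]Traceback (most recent call last):
  File "<stdin>", line 8, in <module>
  File "<stdin>", line 5, in pf
cv2.error: OpenCV(4.12.0) /io/opencv/modules/calib3d/src/fisheye.cpp:83: error: (-215:Assertion failed) _tvec.getMat().isContinuous() && _rvec.getMat().isContinuous() in function 'projectPoints'
```

Run:
```python
from h import *
np.set_printoptions(precision=4,suppress=True)
d=capture('wrist'); s=sense()
def pf(P):
    return cv2.fisheye.projectPoints(np.float64(P).reshape(-1,1,3),np.array(d['rvec'],float).ravel().copy(),np.array(d['tvec'],float).ravel().copy(),np.array(d['K'],float),np.zeros(4))[0].reshape(-1,2)
t=s['tool_pos']
print(((pf([t,t+[0,0,.02],t+[0,0,.04],t+[0,0,.06],[.4706,-.2689,.076],[.4757,-.3013,.076]]))-[140,120])*2.14)
cv2.imwrite('pics/w2.png',cv2.resize(d['image'][120:400,140:420],None,fx=2.14,fy=2.14,interpolation=cv2.INTER_CUBIC)[:,:,::-1])
```

```text
[[290.8521 254.0634]
 [291.0094 281.2915]
 [291.198  314.1285]
 [291.4269 354.3032]
 [291.4543 257.728 ]
 [291.2527 352.0596]]
```

View pics/w2.png

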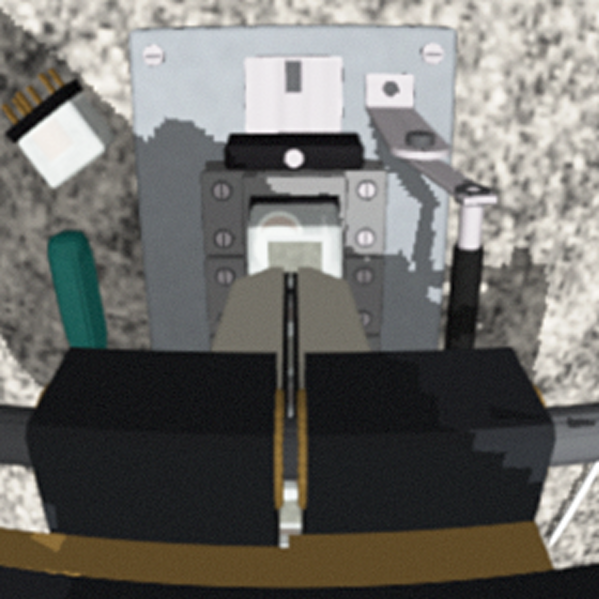

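The wrist view puts the fingertip at crop (291,270), laterally over relay 1's label at (297,252). The real tip sits about 20 mm behind the stated TCP, so I'll descend on force.

```bash
python3 -m jog '[{"x":0,"y":0,"z":0.2,"rx":0,"ry":0,"rz":0,"claw":-1},{"x":0,"y":0,"z":0.4,"rx":0,"ry":0,"rz":0,"claw":-1},{"x":0,"y":0,"z":0.6,"rx":0,"ry":0,"rz":0,"claw":-1},{"x":0,"y":0,"z":0.8,"rx":0,"ry":0,"rz":0,"claw":-1},{"x":0,"y":0,"z":0.8,"rx":0,"ry":0,"rz":0,"claw":-1}]'; python3 -m jog '[{"x":0,"y":0,"z":0.1,"rx":0,"ry":0,"rz":0,"claw":-1},{"x":0,"y":0,"z":0.2,"rx":0,"ry":0,"rz":0,"claw":-1},{"x":0,"y":0,"z":0.3,"rx":0,"ry":0,"rz":0,"claw":-1},{"x":0,"y":0,"z":0.3,"rx":0,"ry":0,"rz":0,"claw":-1}]'
```

```text
clock: 4.83
tool_pos: [0.4703, -0.2691, 0.0636]
tool_rot: [-0.0, 0.649, 0.761, -0.0]
force: [0.5, -0.7, 0.5]
grip_width: 0.0003
finger_force: 0.0
clock: 5.17
tool_pos: [0.4704, -0.2692, 0.061]
tool_rot: [-0.0, 0.649, 0.761, -0.0]
force: [0.6, 0.1, 0.3]
grip_width: 0.0003
finger_force: 0.0
```

```bash
python3 -m jog '[{"x":0,"y":0,"z":0.1,"rx":0,"ry":0,"rz":0,"claw":-1},{"x":0,"y":0,"z":0.2,"rx":0,"ry":0,"rz":0,"claw":-1},{"x":0,"y":0,"z":0.2,"rx":0,"ry":0,"rz":0,"claw":-1}]'
python3 - <<'E'
from h import *
np.set_printoptions(precision=4,suppress=True)
d=capture('scene'); s=sense(); print(s['tool_pos'],s['force'])
P=s['tool_pos']; print((proj(d,[P,P+[0,0,.015],P+[0,0,.03]])-[260,160])*5)
cv2.imwrite('pics/s3.png',cv2.resize(d['image'][160:260,260:400],None,fx=5,fy=5,interpolation=cv2.INTER_CUBIC)[:,:,::-1])
E
```

```text
clock: 5.42
tool_pos: [0.4704, -0.2692, 0.0591]
tool_rot: [-0.0, 0.649, 0.761, -0.0]
force: [-0.6, -0.6, 0.2]
grip_width: 0.0006
finger_force: 0.0
[ 0.4704 -0.2692  0.0591] [-0.1857 -0.5834  0.2498]
[[194.0006 278.4997]
 [194.1623 242.7882]
 [194.3265 206.5244]]
```

View pics/s3.png

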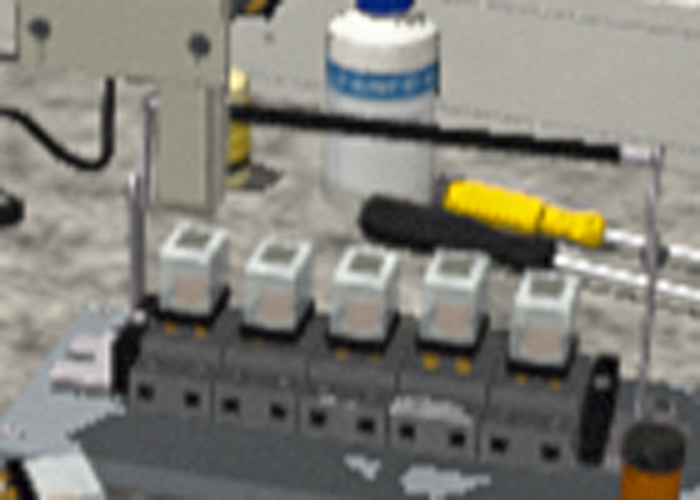

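The tip is still about 10 mm clear of relay 1: the finger ends at crop (190,213) and the relay top is at (197,240). The tip offset is about 27 mm, so I expect home at a TCP z near 0.045.

```bash
python3 -m jog '[{"x":0,"y":0,"z":0.2,"rx":0,"ry":0,"rz":0,"claw":-1},{"x":0,"y":0,"z":0.4,"rx":0,"ry":0,"rz":0,"claw":-1},{"x":0,"y":0,"z":0.5,"rx":0,"ry":0,"rz":0,"claw":-1},{"x":0,"y":0,"z":0.5,"rx":0,"ry":0,"rz":0,"claw":-1}]'; python3 -m jog '[{"x":0,"y":0,"z":0.1,"rx":0,"ry":0,"rz":0,"claw":-1},{"x":0,"y":0,"z":0.2,"rx":0,"ry":0,"rz":0,"claw":-1},{"x":0,"y":0,"z":0.2,"rx":0,"ry":0,"rz":0,"claw":-1}]'
```

```text
clock: 5.8
tool_pos: [0.4703, -0.2691, 0.0538]
tool_rot: [-0.0, 0.649, 0.761, -0.0]
force: [-0.3, -0.2, -0.2]
grip_width: 0.0006
finger_force: 0.0
clock: 6.05
tool_pos: [0.4704, -0.2692, 0.052]
tool_rot: [-0.0, 0.649, 0.761, -0.0]
force: [0.3, -0.2, 0.2]
grip_width: 0.0002
finger_force: 0.0
```

```bash
python3 -m jog '[{"x":0,"y":0,"z":0.1,"rx":0,"ry":0,"rz":0,"claw":-1},{"x":0,"y":0,"z":0.15,"rx":0,"ry":0,"rz":0,"claw":-1},{"x":0,"y":0,"z":0.2,"rx":0,"ry":0,"rz":0,"claw":-1}]'
```

```text
clock: 6.3
tool_pos: [0.4705, -0.2692, 0.0502]
tool_rot: [-0.0, 0.649, 0.761, -0.0]
force: [0.0, -0.6, -0.2]
grip_width: 0.0004
finger_force: 0.0
```

```bash
python3 -m jog '[{"x":0,"y":0,"z":0.1,"rx":0,"ry":0,"rz":0,"claw":-1},{"x":0,"y":0,"z":0.15,"rx":0,"ry":0,"rz":0,"claw":-1},{"x":0,"y":0,"z":0.15,"rx":0,"ry":0,"rz":0,"claw":-1}]'
```

```text
clock: 6.55
tool_pos: [0.4704, -0.2692, 0.0486]
tool_rot: [-0.0, 0.649, 0.761, -0.0]
force: [-0.3, -0.0, -1.3]
grip_width: 0.0005
finger_force: 0.0
```

```bash
python3 -m jog '[{"x":0,"y":0,"z":0.1,"rx":0,"ry":0,"rz":0,"claw":-1},{"x":0,"y":0,"z":0.1,"rx":0,"ry":0,"rz":0,"claw":-1}]'
```

```text
clock: 6.72
tool_pos: [0.4704, -0.2692, 0.0476]
tool_rot: [-0.0, 0.649, 0.761, -0.0]
force: [0.5, -0.7, 0.3]
grip_width: 0.0004
finger_force: 0.0
```

```bash
python3 -m jog '[{"x":0,"y":0,"z":0.1,"rx":0,"ry":0,"rz":0,"claw":-1},{"x":0,"y":0,"z":0.1,"rx":0,"ry":0,"rz":0,"claw":-1}]'
```

```text
clock: 6.88
tool_pos: [0.4704, -0.2692, 0.0466]
tool_rot: [-0.0, 0.649, 0.761, -0.0]
force: [-0.5, -1.0, -0.2]
grip_width: 0.0007
finger_force: 0.0
```

```bash
python3 -m jog '[{"x":0,"y":0,"z":0.1,"rx":0,"ry":0,"rz":0,"claw":-1},{"x":0,"y":0,"z":0.1,"rx":0,"ry":0,"rz":0,"claw":-1}]'
```

```text
clock: 7.05
tool_pos: [0.4705, -0.2693, 0.0458]
tool_rot: [0.0, 0.649, 0.761, 0.0]
force: [0.4, 1.2, 2.0]
grip_width: 0.0001
finger_force: 0.8
```

```bash
python3 -m jog '[{"x":0,"y":0,"z":0.1,"rx":0,"ry":0,"rz":0,"claw":-1},{"x":0,"y":0,"z":0.1,"rx":0,"ry":0,"rz":0,"claw":-1}]'
```

```text
clock: 7.22
tool_pos: [0.4705, -0.2693, 0.0448]
tool_rot: [0.0, 0.649, 0.761, -0.0]
force: [-0.7, 0.1, 3.0]
grip_width: 0.0004
finger_force: 1.6
```

```bash
python3 -m jog '[{"x":0,"y":0,"z":0.1,"rx":0,"ry":0,"rz":0,"claw":-1},{"x":0,"y":0,"z":0.1,"rx":0,"ry":0,"rz":0,"claw":-1}]'
```

```text
clock: 7.38
tool_pos: [0.4705, -0.2693, 0.0437]
tool_rot: [0.0, 0.649, 0.761, 0.0]
force: [-1.0, 1.1, 3.5]
grip_width: 0.0003
finger_force: 1.6
```

```bash
python3 -m jog '[{"x":0,"y":0,"z":0.1,"rx":0,"ry":0,"rz":0,"claw":-1},{"x":0,"y":0,"z":0.1,"rx":0,"ry":0,"rz":0,"claw":-1}]'
```

```text
clock: 7.55
tool_pos: [0.4705, -0.2693, 0.0426]
tool_rot: [0.0, 0.649, 0.761, 0.0]
force: [-0.7, -0.3, 2.8]
grip_width: 0.0003
finger_force: 1.4
```

```bash
python3 -m jog '[{"x":0,"y":0,"z":0.1,"rx":0,"ry":0,"rz":0,"claw":-1},{"x":0,"y":0,"z":0.1,"rx":0,"ry":0,"rz":0,"claw":-1}]'
```

```text
clock: 7.72
tool_pos: [0.4705, -0.2693, 0.0418]
tool_rot: [0.0, 0.649, 0.761, -0.0]
force: [-1.0, 0.2, 6.0]
grip_width: 0.0006
finger_force: 2.7
```

```bash
python3 -m jog '[{"x":0,"y":0,"z":0.05,"rx":0,"ry":0,"rz":0,"claw":-1},{"x":0,"y":0,"z":0.05,"rx":0,"ry":0,"rz":0,"claw":-1}]'
```

```text
clock: 7.88
tool_pos: [0.4706, -0.2693, 0.0418]
tool_rot: [0.0, 0.649, 0.761, 0.0]
force: [-3.9, 1.7, 10.6]
grip_width: 0.0001
finger_force: 5.1
```

```bash
python3 -m jog '[{"x":0,"y":0,"z":0.05,"rx":0,"ry":0,"rz":0,"claw":-1},{"x":0,"y":0,"z":0.05,"rx":0,"ry":0,"rz":0,"claw":-1}]'
```

```text
clock: 8.05
tool_pos: [0.4707, -0.2694, 0.0417]
tool_rot: [0.0, 0.649, 0.761, 0.0]
force: [-5.1, 2.7, 15.3]
grip_width: 0.0006
finger_force: 7.5
```

Relay 1 met its hard stop at TCP z = 0.0418, at 15 N. From here I'll lift 16 mm, step 33 mm to the right and press down again.

```bash
python3 -m jog '[{"x":0,"y":0,"z":-0.8,"rx":0,"ry":0,"rz":0,"claw":-1},{"x":0,"y":0,"z":-1.6,"rx":0,"ry":0,"rz":0,"claw":-1},{"x":-1.1,"y":0,"z":-1.6,"rx":0,"ry":0,"rz":0,"claw":-1},{"x":-2.2,"y":0,"z":-1.6,"rx":0,"ry":0,"rz":0,"claw":-1},{"x":-3.3,"y":0,"z":-1.6,"rx":0,"ry":0,"rz":0,"claw":-1}]' >/dev/null; python3 -m jog '[{"x":0,"y":0,"z":0,"rx":0,"ry":0,"rz":0,"claw":-1},{"x":0,"y":0,"z":0,"rx":0,"ry":0,"rz":0,"claw":-1},{"x":0,"y":0,"z":0.3,"rx":0,"ry":0,"rz":0,"claw":-1},{"x":0,"y":0,"z":0.5,"rx":0,"ry":0,"rz":0,"claw":-1},{"x":0,"y":0,"z":0.7,"rx":0,"ry":0,"rz":0,"claw":-1}]'; python3 go.py 0 .033 .0418;  python3 -m jog '[{"x":0,"y":0,"z":0.15,"rx":0,"ry":0,"rz":0,"claw":-1},{"x":0,"y":0,"z":0.3,"rx":0,"ry":0,"rz":0,"claw":-1},{"x":0,"y":0,"z":0.4,"rx":0,"ry":0,"rz":0,"claw":-1},{"x":0,"y":0,"z":0.5,"rx":0,"ry":0,"rz":0,"claw":-1}]'
```

```text
clock: 8.88
tool_pos: [0.4755, -0.3015, 0.0493]
tool_rot: [-0.0, 0.649, 0.761, 0.0]
force: [-0.6, -0.6, -0.2]
grip_width: 0.0009
finger_force: 0.0
t 8.8833 panel [-0.0006  0.033   0.0493] F [-0.6 -0.6 -0.2]
shift cm [0.01 0.06 0.75] turn [-0.  -0.  -0.3]
clock: 9.22
tool_pos: [0.4757, -0.3018, 0.0447]
tool_rot: [0.0, 0.649, 0.761, -0.0]
force: [1.4, -0.1, -0.8]
grip_width: 0.0001
finger_force: 0.0
```

```bash
python3 -m jog '[{"x":0,"y":0,"z":0.1,"rx":0,"ry":0,"rz":0,"claw":-1},{"x":0,"y":0,"z":0.2,"rx":0,"ry":0,"rz":0,"claw":-1},{"x":0,"y":0,"z":0.3,"rx":0,"ry":0,"rz":0,"claw":-1},{"x":0,"y":0,"z":0.4,"rx":0,"ry":0,"rz":0,"claw":-1},{"x":0,"y":0,"z":0.4,"rx":0,"ry":0,"rz":0,"claw":-1}]'
```

```text
clock: 9.63
tool_pos: [0.4758, -0.3019, 0.0417]
tool_rot: [0.0, 0.649, 0.761, 0.0]
force: [-5.5, 4.3, 12.6]
grip_width: 0.0005
finger_force: 6.6
```

```bash
python3 -m jog '[{"x":0,"y":0,"z":-0.8,"rx":0,"ry":0,"rz":0,"claw":-1},{"x":0,"y":0,"z":-1.6,"rx":0,"ry":0,"rz":0,"claw":-1},{"x":-1.1,"y":0,"z":-1.6,"rx":0,"ry":0,"rz":0,"claw":-1},{"x":-2.2,"y":0,"z":-1.6,"rx":0,"ry":0,"rz":0,"claw":-1},{"x":-3.3,"y":0,"z":-1.6,"rx":0,"ry":0,"rz":0,"claw":-1}]' >/dev/null; python3 -m jog '[{"x":0,"y":0,"z":0,"rx":0,"ry":0,"rz":0,"claw":-1},{"x":0,"y":0,"z":0,"rx":0,"ry":0,"rz":0,"claw":-1},{"x":0,"y":0,"z":0.3,"rx":0,"ry":0,"rz":0,"claw":-1},{"x":0,"y":0,"z":0.5,"rx":0,"ry":0,"rz":0,"claw":-1},{"x":0,"y":0,"z":0.7,"rx":0,"ry":0,"rz":0,"claw":-1}]'; python3 go.py 0 0 .0418;  python3 -m jog '[{"x":0,"y":0,"z":0.15,"rx":0,"ry":0,"rz":0,"claw":-1},{"x":0,"y":0,"z":0.3,"rx":0,"ry":0,"rz":0,"claw":-1},{"x":0,"y":0,"z":0.4,"rx":0,"ry":0,"rz":0,"claw":-1},{"x":0,"y":0,"z":0.5,"rx":0,"ry":0,"rz":0,"claw":-1}]'; python3 -m jog '[{"x":0,"y":0,"z":0.1,"rx":0,"ry":0,"rz":0,"claw":-1},{"x":0,"y":0,"z":0.2,"rx":0,"ry":0,"rz":0,"claw":-1},{"x":0,"y":0,"z":0.3,"rx":0,"ry":0,"rz":0,"claw":-1},{"x":0,"y":0,"z":0.4,"rx":0,"ry":0,"rz":0,"claw":-1},{"x":0,"y":0,"z":0.4,"rx":0,"ry":0,"rz":0,"claw":-1}]'
```

```text
clock: 10.47
tool_pos: [0.4807, -0.3341, 0.0493]
tool_rot: [-0.0, 0.649, 0.761, 0.0]
force: [0.7, 0.3, 0.0]
grip_width: 0.0009
finger_force: 0.0
t 10.4667 panel [-0.0008 -0.      0.0493] F [0.7 0.3 0. ]
shift cm [0.   0.08 0.75] turn [-0.  -0.  -0.3]
clock: 10.8
tool_pos: [0.4809, -0.3343, 0.0449]
tool_rot: [0.0, 0.649, 0.761, 0.0]
force: [-2.4, 1.9, 4.6]
grip_width: -0.0
finger_force: 2.3
clock: 11.22
tool_pos: [0.481, -0.3344, 0.0417]
tool_rot: [0.0, 0.649, 0.761, 0.0]
force: [-4.8, 4.5, 12.8]
grip_width: 0.0003
finger_force: 6.8
```

Relay 3 is home. Relay 4 next.

```bash
python3 -m jog '[{"x":0,"y":0,"z":-0.8,"rx":0,"ry":0,"rz":0,"claw":-1},{"x":0,"y":0,"z":-1.6,"rx":0,"ry":0,"rz":0,"claw":-1},{"x":-1.1,"y":0,"z":-1.6,"rx":0,"ry":0,"rz":0,"claw":-1},{"x":-2.2,"y":0,"z":-1.6,"rx":0,"ry":0,"rz":0,"claw":-1},{"x":-3.3,"y":0,"z":-1.6,"rx":0,"ry":0,"rz":0,"claw":-1}]' >/dev/null; python3 -m jog '[{"x":0,"y":0,"z":0,"rx":0,"ry":0,"rz":0,"claw":-1},{"x":0,"y":0,"z":0,"rx":0,"ry":0,"rz":0,"claw":-1},{"x":0,"y":0,"z":0.3,"rx":0,"ry":0,"rz":0,"claw":-1},{"x":0,"y":0,"z":0.5,"rx":0,"ry":0,"rz":0,"claw":-1},{"x":0,"y":0,"z":0.7,"rx":0,"ry":0,"rz":0,"claw":-1}]'; python3 go.py 0 -.033 .0418;  python3 -m jog '[{"x":0,"y":0,"z":0.15,"rx":0,"ry":0,"rz":0,"claw":-1},{"x":0,"y":0,"z":0.3,"rx":0,"ry":0,"rz":0,"claw":-1},{"x":0,"y":0,"z":0.4,"rx":0,"ry":0,"rz":0,"claw":-1},{"x":0,"y":0,"z":0.5,"rx":0,"ry":0,"rz":0,"claw":-1}]'; python3 -m jog '[{"x":0,"y":0,"z":0.1,"rx":0,"ry":0,"rz":0,"claw":-1},{"x":0,"y":0,"z":0.2,"rx":0,"ry":0,"rz":0,"claw":-1},{"x":0,"y":0,"z":0.3,"rx":0,"ry":0,"rz":0,"claw":-1},{"x":0,"y":0,"z":0.4,"rx":0,"ry":0,"rz":0,"claw":-1},{"x":0,"y":0,"z":0.4,"rx":0,"ry":0,"rz":0,"claw":-1}]'
```

```text
clock: 12.05
tool_pos: [0.486, -0.3667, 0.0493]
tool_rot: [-0.0, 0.649, 0.761, 0.0]
force: [0.5, 0.2, -1.1]
grip_width: 0.0006
finger_force: 0.0
t 12.05 panel [-0.0009 -0.0331  0.0493] F [ 0.5  0.2 -1.1]
shift cm [0.01 0.1  0.75] turn [-0.  -0.  -0.3]
clock: 12.38
tool_pos: [0.4861, -0.3668, 0.0448]
tool_rot: [-0.0, 0.649, 0.761, 0.0]
force: [-2.6, 2.5, 4.5]
grip_width: 0.0006
finger_force: 2.4
clock: 12.8
tool_pos: [0.4862, -0.367, 0.0417]
tool_rot: [0.0, 0.649, 0.761, 0.0]
force: [-6.0, 6.7, 14.4]
grip_width: 0.0004
finger_force: 7.2
```

```bash
python3 -m jog '[{"x":0,"y":0,"z":-0.8,"rx":0,"ry":0,"rz":0,"claw":-1},{"x":0,"y":0,"z":-1.6,"rx":0,"ry":0,"rz":0,"claw":-1},{"x":-1.1,"y":0,"z":-1.6,"rx":0,"ry":0,"rz":0,"claw":-1},{"x":-2.2,"y":0,"z":-1.6,"rx":0,"ry":0,"rz":0,"claw":-1},{"x":-3.3,"y":0,"z":-1.6,"rx":0,"ry":0,"rz":0,"claw":-1}]' >/dev/null; python3 -m jog '[{"x":0,"y":0,"z":0,"rx":0,"ry":0,"rz":0,"claw":-1},{"x":0,"y":0,"z":0,"rx":0,"ry":0,"rz":0,"claw":-1},{"x":0,"y":0,"z":0.3,"rx":0,"ry":0,"rz":0,"claw":-1},{"x":0,"y":0,"z":0.5,"rx":0,"ry":0,"rz":0,"claw":-1},{"x":0,"y":0,"z":0.7,"rx":0,"ry":0,"rz":0,"claw":-1}]'; python3 go.py 0 -.066 .0418;  python3 -m jog '[{"x":0,"y":0,"z":0.15,"rx":0,"ry":0,"rz":0,"claw":-1},{"x":0,"y":0,"z":0.3,"rx":0,"ry":0,"rz":0,"claw":-1},{"x":0,"y":0,"z":0.4,"rx":0,"ry":0,"rz":0,"claw":-1},{"x":0,"y":0,"z":0.5,"rx":0,"ry":0,"rz":0,"claw":-1}]'; python3 -m jog '[{"x":0,"y":0,"z":0.1,"rx":0,"ry":0,"rz":0,"claw":-1},{"x":0,"y":0,"z":0.2,"rx":0,"ry":0,"rz":0,"claw":-1},{"x":0,"y":0,"z":0.3,"rx":0,"ry":0,"rz":0,"claw":-1},{"x":0,"y":0,"z":0.4,"rx":0,"ry":0,"rz":0,"claw":-1},{"x":0,"y":0,"z":0.4,"rx":0,"ry":0,"rz":0,"claw":-1}]'
```

```text
clock: 13.63
tool_pos: [0.4912, -0.3992, 0.0492]
tool_rot: [-0.0, 0.649, 0.761, -0.0]
force: [0.6, 0.2, 0.8]
grip_width: 0.0001
finger_force: 0.0
t 13.6333 panel [-0.0011 -0.066   0.0492] F [0.6 0.2 0.8]
shift cm [0.   0.11 0.74] turn [-0.  -0.  -0.3]
clock: 13.97
tool_pos: [0.4913, -0.3995, 0.0449]
tool_rot: [0.0, 0.649, 0.761, 0.0]
force: [-2.0, 1.9, 5.7]
grip_width: 0.0003
finger_force: 2.3
clock: 14.38
tool_pos: [0.4914, -0.3996, 0.0418]
tool_rot: [0.0, 0.649, 0.761, 0.0]
force: [-5.3, 5.6, 13.3]
grip_width: 0.0005
finger_force: 6.4
```

All five relays met the same stop at a TCP z of 0.0417–0.0418. I'll go up and over to behind the bar.

```bash
python3 -m jog '[{"x":0,"y":0,"z":-2,"rx":0,"ry":0,"rz":0,"claw":-1},{"x":0,"y":0,"z":-5,"rx":0,"ry":0,"rz":0,"claw":-1},{"x":0,"y":0,"z":-8.5,"rx":0,"ry":0,"rz":0,"claw":-1},{"x":3,"y":2,"z":-9,"rx":0,"ry":0,"rz":0,"claw":-1},{"x":6,"y":4,"z":-9,"rx":0,"ry":0,"rz":0,"claw":-1}]'; python3 -m jog '[{"x":0.6,"y":2,"z":0,"rx":0,"ry":0,"rz":0,"claw":-1},{"x":0.6,"y":4.2,"z":0,"rx":0,"ry":0,"rz":0,"claw":-1},{"x":0.6,"y":4.2,"z":0,"rx":0,"ry":0,"rz":0,"claw":-1},{"x":0.6,"y":4.2,"z":0,"rx":0,"ry":0,"rz":0,"claw":-1}]'; python3 go.py .08 0 .062
python3 - <<'E'
from h import *
np.set_printoptions(precision=4,suppress=True)
for c in('scene','wrist'):
    capture(c)
    for n in('relay_1_top','bar_mid'):
        for r in spot_in(c,n)[:2]: print(c,n,r['score'],np.array(r['location']))
E
```

```text
clock: 14.8
tool_pos: [0.5221, -0.335, 0.1336]
tool_rot: [0.002, 0.65, 0.76, 0.0]
force: [0.4, 0.5, -0.6]
grip_width: 0.0005
finger_force: 0.0
clock: 15.13
tool_pos: [0.5623, -0.3211, 0.1301]
tool_rot: [-0.0, 0.649, 0.761, -0.0]
force: [0.3, 0.4, 0.0]
grip_width: 0.0004
finger_force: 0.0
t 15.1333 panel [ 0.0818 -0.0006  0.1301] F [0.3 0.4 0. ]
shift cm [ 0.05 -0.17  6.81] turn [-0.  -0.  -0.3]
scene relay_1_top 0.73 [ 0.4601 -0.2757  0.0616]
scene bar_mid 0.56 [ 0.5222 -0.3298  0.1081]
wrist relay_1_top 0.96 [ 0.475  -0.2679  0.072 ]
wrist relay_1_top 0.33 [ 0.4948 -0.3593  0.0716]
wrist bar_mid 0.81 [ 0.5245 -0.2945  0.1138]
wrist bar_mid 0.36 [ 0.4718 -0.2682  0.0672]
```

```bash
python3 -m jog '[{"x":0,"y":0,"z":1.5,"rx":0,"ry":0,"rz":0,"claw":-1},{"x":0,"y":0,"z":3,"rx":0,"ry":0,"rz":0,"claw":-1},{"x":0,"y":0,"z":4.5,"rx":0,"ry":0,"rz":0,"claw":-1},{"x":0,"y":0,"z":6,"rx":0,"ry":0,"rz":0,"claw":-1},{"x":0,"y":0,"z":6.8,"rx":0,"ry":0,"rz":0,"claw":-1}]'; python3 -m jog '[{"x":0,"y":-0.4,"z":0,"rx":0,"ry":0,"rz":0,"claw":-1},{"x":0,"y":-0.8,"z":0,"rx":0,"ry":0,"rz":0,"claw":-1},{"x":0,"y":-1.2,"z":0,"rx":0,"ry":0,"rz":0,"claw":-1},{"x":0,"y":-1.6,"z":0,"rx":0,"ry":0,"rz":0,"claw":-1},{"x":0,"y":-2,"z":0,"rx":0,"ry":0,"rz":0,"claw":-1}]'; python3 go.py
```

```text
clock: 15.85
tool_pos: [0.5608, -0.3209, 0.0591]
tool_rot: [-0.002, 0.649, 0.761, -0.0]
force: [0.4, -0.6, -0.8]
grip_width: 0.0004
finger_force: 0.0
clock: 16.27
tool_pos: [0.542, -0.325, 0.0637]
tool_rot: [0.001, 0.649, 0.761, 0.0]
force: [1.0, 0.0, 1.9]
grip_width: 0.0006
finger_force: 0.8
t 16.2667 panel [ 0.0612 -0.0011  0.0637] F [1.  0.  1.9]
```

```bash
python3 -m jog '[{"x":0,"y":-0.4,"z":0,"rx":0,"ry":0,"rz":0,"claw":-1},{"x":0,"y":-0.8,"z":0,"rx":0,"ry":0,"rz":0,"claw":-1},{"x":0,"y":-1.2,"z":0,"rx":0,"ry":0,"rz":0,"claw":-1},{"x":0,"y":-1.6,"z":0,"rx":0,"ry":0,"rz":0,"claw":-1},{"x":0,"y":-2,"z":0,"rx":0,"ry":0,"rz":0,"claw":-1}]'; python3 -m jog '[{"x":0,"y":-0.4,"z":0,"rx":0,"ry":0,"rz":0,"claw":-1},{"x":0,"y":-0.8,"z":0,"rx":0,"ry":0,"rz":0,"claw":-1},{"x":0,"y":-1.2,"z":0,"rx":0,"ry":0,"rz":0,"claw":-1}]'; python3 go.py;python3 - <<'E'
from h import *
np.set_printoptions(precision=4,suppress=True)
for c in('scene','wrist'):
    capture(c)
    for n in('bar_mid',):
        for r in spot_in(c,n)[:2]: print(c,n,r['score'],np.array(r['location']))
E
```

```text
clock: 16.68
tool_pos: [0.5219, -0.3278, 0.0627]
tool_rot: [-0.0, 0.649, 0.761, 0.0]
force: [1.5, -0.2, -0.6]
grip_width: 0.0001
finger_force: 0.6
clock: 16.93
tool_pos: [0.5101, -0.3297, 0.0626]
tool_rot: [-0.0, 0.649, 0.761, 0.0]
force: [0.6, -0.4, -1.4]
grip_width: 0.0006
finger_force: 0.6
t 16.9333 panel [ 0.0289 -0.0005  0.0626] F [ 0.6 -0.4 -1.4]
scene bar_mid 0.76 [ 0.4903 -0.335   0.098 ]
scene bar_mid 0.65 [ 0.4759 -0.4025  0.0641]
wrist bar_mid 0.84 [ 0.4901 -0.2811  0.1019]
```

```bash
python3 -m jog '[{"x":0,"y":-0.4,"z":0,"rx":0,"ry":0,"rz":0,"claw":-1},{"x":0,"y":-0.8,"z":0,"rx":0,"ry":0,"rz":0,"claw":-1},{"x":0,"y":-1.2,"z":0,"rx":0,"ry":0,"rz":0,"claw":-1},{"x":0,"y":-1.6,"z":0,"rx":0,"ry":0,"rz":0,"claw":-1},{"x":0,"y":-2.0,"z":0,"rx":0,"ry":0,"rz":0,"claw":-1}]'; python3 -m jog '[{"x":0,"y":-0.3,"z":0,"rx":0,"ry":0,"rz":0,"claw":-1},{"x":0,"y":-0.6,"z":0,"rx":0,"ry":0,"rz":0,"claw":-1},{"x":0,"y":-0.6,"z":0.2,"rx":0,"ry":0,"rz":0,"claw":-1},{"x":0,"y":-0.6,"z":0.4,"rx":0,"ry":0,"rz":0,"claw":-1}]'; python3 go.py;python3 - <<'E'
from h import *
np.set_printoptions(precision=4,suppress=True)
for c in('scene','wrist'):
    capture(c)
    for n in('bar_mid',):
        for r in spot_in(c,n)[:2]: print(c,n,r['score'],np.array(r['location']))
E
```

```text
clock: 17.55
tool_pos: [0.4903, -0.3329, 0.0628]
tool_rot: [0.0, 0.649, 0.761, -0.0]
force: [1.8, 0.8, 0.8]
grip_width: 0.0004
finger_force: 0.2
clock: 17.88
tool_pos: [0.4847, -0.3339, 0.0587]
tool_rot: [0.0, 0.649, 0.761, -0.0]
force: [-0.5, -0.5, 0.6]
grip_width: 0.0003
finger_force: 0.4
t 17.8833 panel [ 0.0032 -0.0005  0.0587] F [-0.5 -0.5  0.6]
scene bar_mid 0.88 [ 0.4822 -0.3402  0.0844]
scene bar_mid 0.32 [ 0.5052 -0.5228  0.0148]
wrist bar_mid 0.79 [ 0.4797 -0.2789  0.0824]
wrist bar_mid 0.39 [ 0.4654 -0.2715  0.0689]
```

Tip z is now about 0.089 and the bar is close under it. I'll press it down to a TCP z near 0.050 (bar top at 80.5 mm).

```bash
python3 -m jog '[{"x":0,"y":0,"z":0.2,"rx":0,"ry":0,"rz":0,"claw":-1},{"x":0,"y":0,"z":0.4,"rx":0,"ry":0,"rz":0,"claw":-1},{"x":0,"y":0,"z":0.6,"rx":0,"ry":0,"rz":0,"claw":-1},{"x":0,"y":0,"z":0.7,"rx":0,"ry":0,"rz":0,"claw":-1},{"x":0,"y":0,"z":0.7,"rx":0,"ry":0,"rz":0,"claw":-1}]'; python3 -m jog '[{"x":0,"y":0,"z":0.1,"rx":0,"ry":0,"rz":0,"claw":-1},{"x":0,"y":0,"z":0.15,"rx":0,"ry":0,"rz":0,"claw":-1}]'; python3 -m jog '[{"x":0,"y":0,"z":0.05,"rx":0,"ry":0,"rz":0,"claw":-1},{"x":0,"y":0,"z":0.05,"rx":0,"ry":0,"rz":0,"claw":-1}]'
```

```text
clock: 18.5
tool_pos: [0.4847, -0.3337, 0.0513]
tool_rot: [-0.0, 0.649, 0.761, 0.0]
force: [0.1, -0.3, -0.4]
grip_width: 0.0008
finger_force: 0.0
clock: 18.67
tool_pos: [0.4848, -0.3338, 0.0502]
tool_rot: [0.0, 0.649, 0.761, 0.0]
force: [-0.1, 0.4, 3.3]
grip_width: 0.0003
finger_force: 2.2
clock: 18.83
tool_pos: [0.4849, -0.3338, 0.0502]
tool_rot: [0.0, 0.649, 0.761, 0.0]
force: [-1.9, 0.2, 4.1]
grip_width: 0.0004
finger_force: 2.2
```

```bash
python3 -m jog '[{"x":0,"y":0,"z":0.05,"rx":0,"ry":0,"rz":0,"claw":-1},{"x":0,"y":0,"z":0.1,"rx":0,"ry":0,"rz":0,"claw":-1},{"x":0,"y":0,"z":0.1,"rx":0,"ry":0,"rz":0,"claw":-1}]'; python3 -m jog '[{"x":0,"y":0,"z":-1,"rx":0,"ry":0,"rz":0,"claw":-1},{"x":0,"y":0,"z":-4,"rx":0,"ry":0,"rz":0,"claw":-1},{"x":0,"y":0,"z":-8,"rx":0,"ry":0,"rz":0,"claw":-1},{"x":0,"y":0,"z":-11,"rx":0,"ry":0,"rz":0,"claw":-1},{"x":0,"y":0,"z":-12,"rx":0,"ry":0,"rz":0,"claw":-1}]'; python3 -m jog '[{"x":0,"y":0,"z":0,"rx":0,"ry":0,"rz":0,"claw":-1},{"x":0,"y":0,"z":0,"rx":0,"ry":0,"rz":0,"claw":-1},{"x":0,"y":0,"z":0,"rx":0,"ry":0,"rz":0,"claw":-1}]';python3 - <<'E'
from h import *
d=capture('scene'); print(spot_in('scene','bar_mid')[:1][0]['location'])
cv2.imwrite('pics/s9.png',cv2.resize(d['image'][160:290,240:430],None,fx=4.2,fy=4.2,interpolation=cv2.INTER_CUBIC)[:,:,::-1])
E
```

```text
clock: 19.08
tool_pos: [0.485, -0.3339, 0.05]
tool_rot: [0.0, 0.649, 0.761, -0.0]
force: [-6.4, 3.5, 12.3]
grip_width: 0.0004
finger_force: 6.1
clock: 19.5
tool_pos: [0.486, -0.3346, 0.1746]
tool_rot: [0.003, 0.649, 0.761, 0.0]
force: [-0.0, -0.3, 0.3]
grip_width: 0.0007
finger_force: 0.0
clock: 19.75
tool_pos: [0.4843, -0.3334, 0.1669]
tool_rot: [-0.001, 0.649, 0.761, -0.0]
force: [0.9, -0.4, -0.5]
grip_width: 0.0005
finger_force: 0.0
[0.4793, -0.3394, 0.0747]
```

View pics/s9.png

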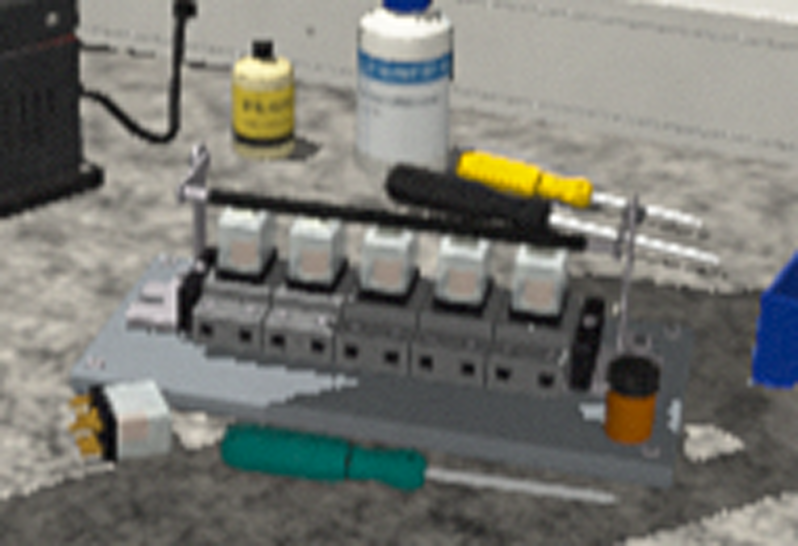

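The picture shows all five relays seated with no pins visible. The bar lies flat across their tops from (210,198) to (590,243), and the spare relay, screwdriver and jar are where they were.

```bash
python3 -c "
from bench import *
print(finish_job())"
```

```text
the job is handed in; nothing more can be done
None
```

I pushed all five relays home in order from left to right and pressed the retaining bar down flat onto their tops, then handed the job in at about 20 s; the last picture showed the spare relay, screwdriver and jar undisturbed (the tape roll and heat sink were out of its view).

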